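# Line up the fairy-garden miniatures by height

### The arm

A 7-joint arm with a two-finger parallel gripper is mounted at the origin on a cart in front of the work surface, level with it; the furniture and walls round the work are solid. World frame = base frame: x ahead of the robot, y to its left, z up, the work surface at z = 0. Lengths are in m, angles in degrees, forces in N, time in s.
With the tool pointing down it reaches from about 0.425 to 0.875 m from the base axis. Payload 8.4 kg.
Tool frame: the origin (TCP) lies between the finger pads; the fingertips stand 22 mm ahead of it and the grasp point (between the pads) lies 3 mm ahead of it; z points along the fingers, y is the line along which they close (so a half turn about z gives the same grasp; the last joint's range is limited). The gripper opens to 87 mm and grips with 3 to 60 N. Pads are 19 mm wide; open, the fingers measure 117 mm over their backs; the gripper's body (75 mm by 190 mm) begins 51 mm behind the grasp point.
Start: joints at [65.707, 19.091, 2.286, 83.961, -0.768, 76.965, -3.352], TCP at [0.207, -0.616, 0.245] pointing down, gripper open.
Joint ranges: [-147.57, 147.57], [-21.85, 119.76], [-74.77, 79.35], [14.55, 137.4], [-85.83, 265.84], [4.83, 119.75], [-152.11, 152.11]. Speed limits (degrees/s): [127.2, 127.2, 159.86, 159.86, 180, 180, 180].

### API

Orientations are given as [roll, pitch, yaw] about the fixed x, y, z axes, in that order (R = Rz(yaw) Ry(pitch) Rx(roll)).
In Python, from bench import state, camera, get_calibration, env gives the robot as it stands.
- The arm moves only by the tool carry_out, never from a script. Its argument "steps" is a list of rows, each a list of 7 numbers: the shift along the tool's x, y, z in cm, then the turn, a rotation vector about the tool's x, y, z in degrees, then the closure in counts, from 0 (fully open) to 255 (shut). A call has 1 to 8 rows; each row shifts and turns the commanded pose from where the row before left it, along the tool's axes as they then stand; what a row does not reach is not made up. A row lasts 1/8 s, in which the tool goes at most 62.5 mm and 10.7 degrees, less where a joint would pass 70% of its speed; a pose out of reach is approached as far as the arm can. A call with a gripper value outside its range is refused whole. The fingers move at their own pace and stop on an object; "grip_force" is the grip in N (left out, the last holds). Time passes only in rows, so rows that do not move let the fingers close. It gives the time, the measured TCP pose, the force, the opening and the grip force at its end, in the units of the state.
- state(): the state, without advancing time (a new reading comes with each control period).
- camera(name): name is "side" or "top" or "wrist"; returns the picture (400x640x3 uint8, blue, green, red); there is no depth.
- get_calibration(name): a dict with "fx", "fy", "cx", "cy" (pixels), "pose" (4x4, takes a point from camera to world coordinates). Camera axes: x right, y down, z forward; pixel columns grow to the right and rows downward; lengths in m; the calibration is good to about 2 mm. A picture is of the moment at which its call begins: read the wrist's pose just before it. get_calibration takes no time and is no camera call; for the wrist camera it gives the pose at the moment of the call.
- env.job_done(): hands the job in; it is judged then, once.
The state is a dict: "time": time; "qpos": joint angles; "qvel": joint speeds; "joint_efforts": joint torques, N m; "ee_pos": TCP position; "orientation": TCP orientation; "contact_force": force on the tool from outside, world axes, zero at the start; "moment": the same for the moment, N m; "opening": finger opening in m; "finger_force": force on a finger pad.
Only numpy, scipy, OpenCV 4.12 (cv2) and the standard library are available. Lean on these libraries where they do the work, as an engineer would, in place of code of your own. Each camera call takes 0.05 s, during which the arm holds its last target. There are 200 camera calls.

### The job

Stand the four miniatures (gull, dolphin, stump house, lighthouse) upright on the four wooden discs of the display board, one in the middle of each, lined up in order of height: the shortest on the disc beside the blue tin with the pale grey lid, rising one by one to the tallest on the disc beside the clay pot. The tin and the clay pot may stand at either end of the board; leave them where they are.

Things in the scene. Friction and masses are not known exactly. Their poses are not given: they have to be found in the camera images.
- gull: small white resin gull with yellow feet and beak, 23 (x) x 41 (y) x 27 (z) mm, the shortest miniature. It stands on the table. The origin is at the centre of the underside, z up. Beak to +y. Its rounded body is 22 mm wide across x and 19 mm high, best pinched across x, at the origin, fingertips close to the table.
- dolphin: blue-grey resin dolphin on a small brown stand, 24 (x) x 66 (y) x 36 (z) mm, the second shortest. The origin is at the centre of the underside, z up. Long along y; the body is 14 mm thick across x and 6 to 28 mm above the table, the stand 16 x 34 x 4 mm; pinch the body across x, at the origin.
- stump_house: tree-stump house with a purple mushroom cap, 37 (x) x 42 (y) x 48 (z) mm, the second tallest. The origin is at the centre of the underside, z up. The stump below the cap is 33 mm wide across x and 30 mm high, the cap 36 mm across x; pinch it across x at about 30 mm height.
- lighthouse: cream resin lighthouse, 47 x 47 x 82 mm, the tallest; it ends in a thin spike. The origin is at the centre of the underside, z up. Round base 47 mm across up to 24 mm height, above it the round tower about 28 to 32 mm across up to 70 mm height; pinch the tower at 40 to 60 mm height.
- disc_1: round slice of wood with a dark rim and pale top, 60 mm across, 10 mm thick, fixed on the long plywood board (8 mm thick, 72 x 345 mm); its top is 18 mm above the table. Origin at the centre of its underside, z up, x across the board, y along the row. Outermost disc at the board's -y end; the four discs stand 85 mm apart in a straight row, numbered along the row.
- disc_2: round slice of wood with a dark rim and pale top, 60 mm across, 10 mm thick, fixed on the long plywood board (8 mm thick, 72 x 345 mm); its top is 18 mm above the table. Origin at the centre of its underside, z up, x across the board, y along the row. Second in the row, between disc_1 and disc_3.
- disc_3: round slice of wood with a dark rim and pale top, 60 mm across, 10 mm thick, fixed on the long plywood board (8 mm thick, 72 x 345 mm); its top is 18 mm above the table. Origin at the centre of its underside, z up, x across the board, y along the row. Third in the row, between disc_2 and disc_4.
- disc_4: round slice of wood with a dark rim and pale top, 60 mm across, 10 mm thick, fixed on the long plywood board (8 mm thick, 72 x 345 mm); its top is 18 mm above the table. Origin at the centre of its underside, z up, x across the board, y along the row. Outermost disc at the board's +y end.
- tin: low round tin, dark blue with a pale grey lid, 70 mm across, 36 mm high, loose on the table just off one end of the board, 90 mm from the nearest disc's centre. It marks the end for the shortest. The origin is at the centre of the underside, z up.
- clay_pot: small empty terracotta pot, 53 mm across, 48 mm high, loose on the table just off the other end of the board, 90 mm from the nearest disc's centre. It marks the end for the tallest. The origin is at the centre of the underside, z up.
Not all that is in view belongs to the job. What is shaped like the gull but black or red is not meant.

How it is judged:
By the outcome, as a careful person would: the job done as asked, in the order asked, and still so for the second after the job is handed in, with the robot touching nothing.
It also fails if it takes over 104 s, if anything falls off the work surface, if the arm or the gripper's body presses on something with over 40 N, if the wrist force passes 120 N, or if a joint passes its speed limit or range.

## Working session

There is one attempt and no reset: what is moved stays moved. The work goes in short steps, Python scripts to look and compute and a tool call to move; the robot and the scene stay as the last step left them, time stands still between calls to the robot, and variables do not carry over. Pictures are saved under pics/ and viewed, at most 14 in all, crops included, and the job is handed in when it is done.

Besides the shell and the picture viewer there is one more tool, called after "Emit:" as name([rows], argument=value, ...), one row to a line, values as JSON. carry_out: Moves the arm, as the interface text tells. Its arguments: {"type":"object","properties":{"steps":{"type":"array","items":{"type":"array","items":{"type":"number"}}},"grip_force":{"type":"number"}},"required":["steps"]}

```bash
mkdir -p pics; cat > h.py <<'E'
import numpy as np, cv2
from bench import state, camera, get_calibration, env
from scipy.spatial.transform import Rotation as R
def px(cal,u,v,z):
    P=np.array(cal["pose"]); d=P[:3,:3]@np.array([(u-cal["cx"])/cal["fx"],(v-cal["cy"])/cal["fy"],1]); o=P[:3,3]
    return o+d*(z-o[2])/d[2]
E
python3 - <<'E'
from h import *
for n in("top","side"):
    cv2.imwrite(f"pics/{n}0.png",cv2.resize(camera(n),(800,500)))
    c=get_calibration(n); print(n,c["fx"],c["cx"],c["cy"],np.round(c["pose"],3).tolist())
s=state();print(s)
E
```

```text
top 395.4051444585751 316.74019235142686 197.0216328292359 [[-0.008, -0.992, 0.125, 0.424], [-1.0, 0.01, 0.013, 0.189], [-0.014, -0.125, -0.992, 1.009], [0.0, 0.0, 0.0, 1.0]]
side 417.13913806347887 316.1719720094276 198.46056470876567 [[0.996, 0.058, -0.067, 0.612], [0.088, -0.508, 0.857, -0.567], [0.016, -0.859, -0.511, 0.485], [0.0, 0.0, 0.0, 1.0]]
{'time': 0.1, 'qpos': array([65.70651435, 19.12673479,  2.28408002, 84.00569267, -0.77051388,
       76.96364931, -3.35466754]), 'qvel': array([ 0.06123789, -0.10656787, -0.06512759, -0.12088852, -0.05140943,
       -0.00046867,  0.10622737]), 'joint_efforts': array([ 5.24692165e-03, -6.57809687e+01,  1.34081081e+00, -4.04705966e+01,
       -5.96313109e-02,  4.09903110e-02,  9.17784155e-05]), 'ee_pos': array([ 0.20730552, -0.61565386,  0.2437616 ]), 'orientation': array([-1.79919166e+02,  2.54805758e-03,  1.86058357e+01]), 'contact_force': array([-0.02706411, -0.22743756, -1.07657867]), 'moment': array([0.02196753, 0.0108943 , 0.03031107]), 'finger_force': 0.0, 'opening': 0.08693347556842257}
```

View pics/top0.png

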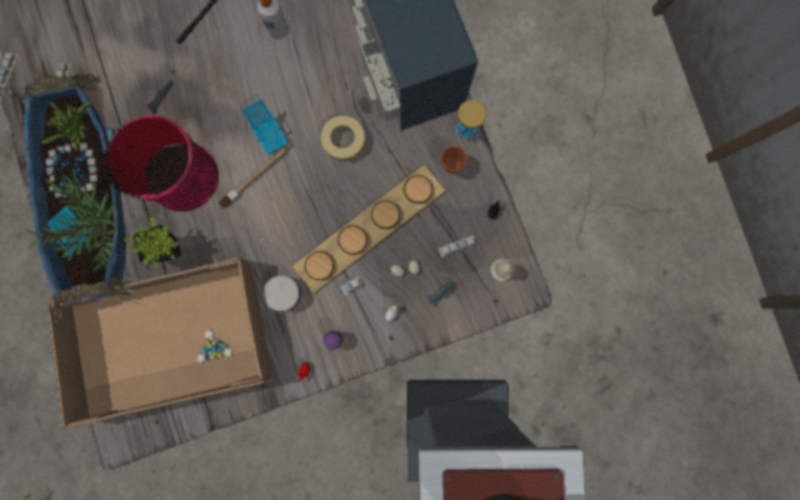

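View pics/side0.png

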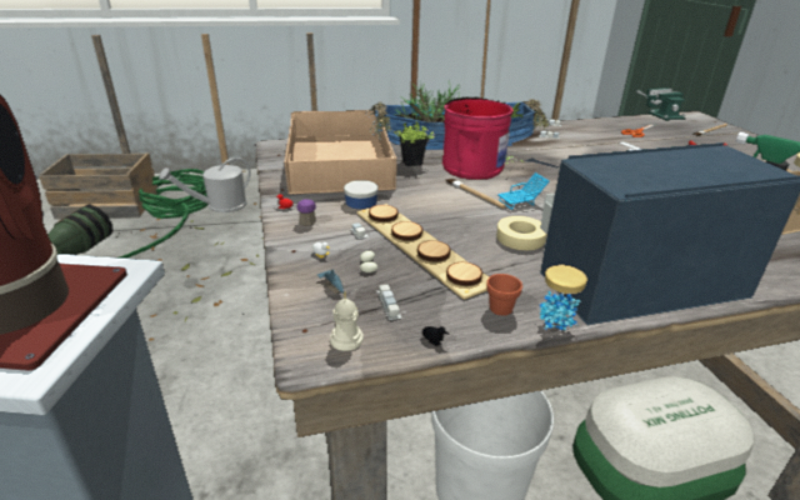

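The top view shows the gull (white) at (392,313), dolphin (441,292), stump house (333,340), lighthouse (503,270), and discs at (319,265), (352,240), (386,214), (418,189). The tin is at (282,293) and the pot at (454,159). Possible mix-ups for the gull are the red gull (304,371), the black gull (494,210), the pebbles (397,271)/(414,268) and the white clips (350,285)/(457,246). I choose the white one with yellow feet at (392,313) and will check it in a crop.

```bash
python3 - <<'E'
from h import *
a=camera("top")
cv2.imwrite("pics/topc.png",cv2.resize(a[170:305,230:420],None,fx=4.2,fy=4.2,interpolation=cv2.INTER_CUBIC))
b=camera("side")
cv2.imwrite("pics/sidec.png",cv2.resize(b[150:290,215:415],None,fx=4,fy=4,interpolation=cv2.INTER_CUBIC))
E
```

```text
(no output)
```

View pics/topc.png

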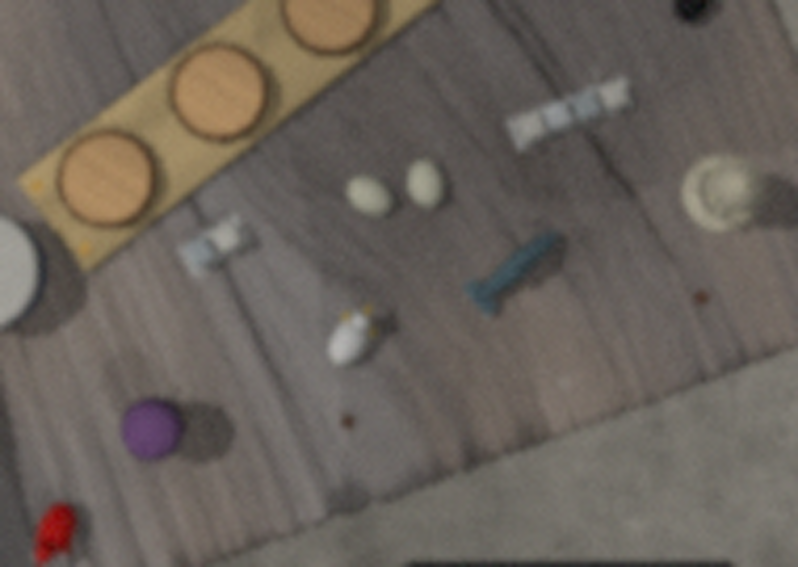

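View pics/sidec.png

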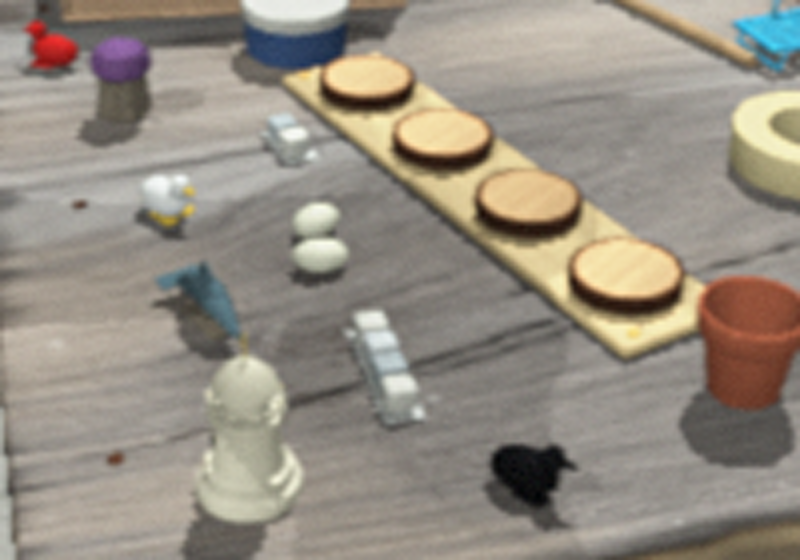

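The crop confirms the white gull with yellow feet (body at crop (348,340), beak up-right). The dolphin runs from tail (485,295) to nose (557,240), the cap is at (153,430) and the lighthouse base at (723,193). The tin is at the left end of the board and the pot at the right.

```bash
cat >> h.py <<'E'
def topc(cx,cy,z): return px(get_calibration("top"),230+(cx+.5)/4.2-.5,170+(cy+.5)/4.2-.5,z)
def sidec(cx,cy,z): return px(get_calibration("side"),215+(cx+.5)/4-.5,150+(cy+.5)/4-.5,z)
def plan(x,y,z,yaw=None):
    """remaining turn about tool z, then shift in tool axes (cm) after the turn"""
    s=state(); p=s["ee_pos"]; o=s["orientation"]
    r=R.from_euler("xyz",o,degrees=True)
    if yaw is None: yaw=o[2]
    t=R.from_euler("xyz",[180,0,yaw],degrees=True)
    rv=(r.inv()*t).as_rotvec(degrees=True)
    d=t.inv().apply(np.array([x,y,z])-p)*100
    print("t",round(s["time"],2),"at",np.round(p,4),"rpy",np.round(o,1),"turn",np.round(rv,1),"shift",np.round(d,2),"op",round(s["opening"],4),"F",np.round(s["contact_force"],1))
E
python3 - <<'E'
from h import *
f=lambda *a:print(a[0],np.round(a[1],4)[:2],*(np.round(b,4)[:2] for b in a[2:]))
f("gull body, beak, tail",topc(348,341,.012),topc(368,315,.02),topc(334,362,.012))
f("gull side body",sidec(165,200,.012), sidec(193,195,.02))
f("dolph mid,nose,tail",topc(520,268,.02),topc(557,239,.015),topc(480,294,.025))
f("dolph side",sidec(210,302,.018))
f("stump",topc(153,430,.036),sidec(121,60,.036))
f("light",topc(723,193,.012),sidec(250,490,.012))
d=[topc(107,178,.018),topc(219,92,.018),topc(329,7,.018),px(get_calibration("top"),418.5/1.25,189/1.25,.018)]
e=[sidec(367,79,.018),sidec(442,136,.018),sidec(527,199,.018),sidec(626,272,.018)]
for a,b in zip(d,e): f("disc",a,b)
print(np.degrees(np.arctan2(*(d[0]-d[3])[1::-1])),np.linalg.norm(d[0]-d[3]))
E
```

```text
gull body, beak, tail [0.4151 0.2133] [0.4303 0.2012] [0.4028 0.2217]
gull side body [0.4186 0.2049] [0.4358 0.1987]
dolph mid,nose,tail [0.4573 0.1109] [0.4745 0.0881] [0.4421 0.1351]
dolph side [0.4636 0.1015]
stump [0.3653 0.3257] [0.3673 0.3247]
light [ 0.5013 -0.0122] [ 0.5052 -0.0274]
disc [0.5132 0.3571] [0.5142 0.3525]
disc [0.5646 0.29  ] [0.5655 0.2846]
disc [0.616  0.2234] [0.6166 0.2185]
disc [0.6676 0.1543] [0.6687 0.1515]
127.28227999125698 0.25486783678928976
```

```bash
python3 - <<'E'
from h import *
p=[(0.207,-0.616)]+[(0.207+.293*i/9,-.616+.416*i/9) for i in range(1,10)]+[(.5-.08*i/7,-.2+.4*i/7) for i in range(1,8)]
for i in range(16):
    yaw=18.6+7.8*i
    d=np.array([p[i+1][0]-p[i][0],p[i+1][1]-p[i][1],0])*100
    print(np.round(R.from_euler("xyz",[180,0,yaw],degrees=True).inv().apply(d),1)[:2].tolist())
E
```

```text
[4.6, -3.3]
[5.0, -2.7]
[5.3, -2.0]
[5.5, -1.3]
[5.6, -0.5]
[5.6, 0.3]
[5.6, 1.0]
[5.4, 1.8]
[5.1, 2.5]
[5.7, -1.3]
[5.8, -0.5]
[5.8, 0.3]
[5.7, 1.1]
[5.5, 1.9]
[5.2, 2.6]
[4.8, 3.3]
```

Emit:
carry_out([
  [4.6,-3.3,0,0,0,-7.8,60],
  [5,-2.7,0,0,0,-7.8,60],
  [5.3,-2,0,0,0,-7.8,60],
  [5.5,-1.3,0,0,0,-7.8,60],
  [5.6,-0.5,0,0,0,-7.8,60],
  [5.6,0.3,0,0,0,-7.8,60],
  [5.6,1,0,0,0,-7.8,60],
  [5.4,1.8,0,0,0,-7.8,60],
], grip_force=10)

```text
time: 1.2
ee_pos: [0.4688, -0.2443, 0.2446]
orientation: [180.0, 0.0, 81.2]
contact_force: [0.5, -0.0, 0.0]
opening: 0.0666
finger_force: 0.0
```

Emit:
carry_out([
  [5.1,2.5,0,0,0,-7.8,60],
  [5.7,-1.3,0,0,0,-7.8,60],
  [5.8,-0.5,0,0,0,-7.8,60],
  [5.8,0.3,0,0,0,-7.8,60],
  [5.7,1.1,0,0,0,-7.8,60],
  [5.5,1.9,0,0,0,-7.8,60],
  [5.2,2.6,0,0,0,-7.8,60],
  [4.8,3.3,0,0,0,-7.8,60],
])

```text
time: 2.2
ee_pos: [0.4202, 0.2016, 0.2448]
orientation: [180.0, 0.1, 143.6]
contact_force: [1.4, 0.1, 0.5]
opening: 0.0664
finger_force: 0.0
```

```bash
python3 - <<'E'
from h import *
plan(.4165,.209,.11,143); print(np.round(state()["qpos"],0))
c=get_calibration("wrist"); a=camera("wrist"); np.save("w0.npy",c["pose"])
print(c["fx"],c["cx"],c["cy"],np.round(c["pose"],3).tolist())
cv2.imwrite("pics/w0.png",a)
E
```

```text
t 2.2 at [0.4202 0.2016 0.2448] rpy [1.800e+02 1.000e-01 1.436e+02] turn [0.  0.1 0.6] shift [ 0.74  0.37 13.48] op 0.0664 F [1.4 0.1 0.5]
[ 18.  -0. -48. 106.  -0.  74.  24.]
310.2718467712261 315.7865987748323 201.37635899391037 [[0.593, 0.777, 0.211, 0.364], [0.805, -0.573, -0.154, 0.244], [0.001, 0.262, -0.965, 0.385], [0.0, 0.0, 0.0, 1.0]]
```

View pics/w0.png

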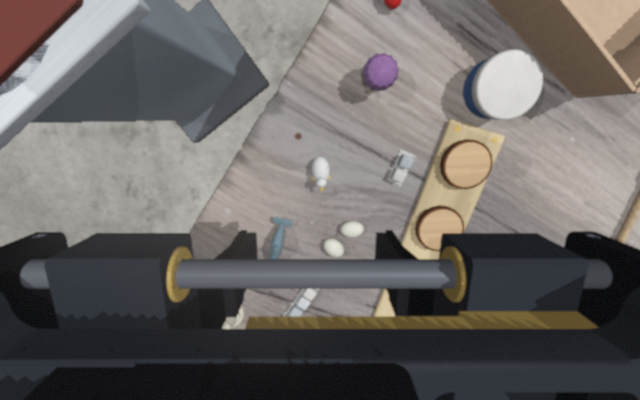

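The wrist view shows the gull body at (320,169) with its beak down at (321,189), the stump cap at (381,71), discs 1 and 2 at (467,164) and (440,228), and the dolphin at (279,236) partly hidden.

```bash
python3 - <<'E'
from h import *
c=get_calibration("wrist"); c["pose"]=np.load("w0.npy")
for n,u,v,z in [("gull",320,168,.012),("head",321,183,.02),("beak",321,189,.018),("tail",319,157,.012),("stump",381,71,.04),("d1",467,164,.018),("d2",440.5,228,.018),("dtail",281,220,.025),("tin",507,85,.036)]:
    print(n,np.round(px(c,u,v,z),4))
E
```

```text
gull [0.4149 0.2135 0.012 ]
head [0.4291 0.2045 0.02  ]
beak [0.4355 0.1999 0.018 ]
tail [0.4035 0.2204 0.012 ]
stump [0.367  0.3261 0.04  ]
d1 [0.5137 0.3572 0.018 ]
d2 [0.5649 0.2909 0.018 ]
dtail [0.4365 0.1386 0.025 ]
tin [0.4577 0.4269 0.036 ]
```

```bash
python3 - <<'E'
from h import *
plan(.4165,.2122,.026,146)
E
```

```text
t 2.25 at [0.4175 0.2096 0.2453] rpy [179.8  -0.  144.5] turn [ 0.2 -0.  -1.5] shift [ 0.23  0.16 21.93] op 0.066 F [-4.5  6.4  0.3]
```

Emit:
carry_out([
  [0.2,0.1,5,0,0,-1.5,120],
  [0,0,6,0,0,0,120],
  [0,0,5,0,0,0,120],
  [0,0,3,0,0,0,120],
  [0,0,0,0,0,0,120],
  [0,0,0,0,0,0,120],
])

```text
time: 3.0
ee_pos: [0.4205, 0.2025, 0.0558]
orientation: [179.9, 0.0, 144.9]
contact_force: [0.6, 0.3, 0.5]
opening: 0.0459
finger_force: 0.0
```

```bash
python3 - <<'E'
from h import *
plan(.4165,.2122,.026,146)
E
```

```text
t 3.0 at [0.4205 0.2025 0.0558] rpy [179.9   0.  144.9] turn [ 0.1  0.  -1.1] shift [0.87 0.58 2.98] op 0.0459 F [0.6 0.3 0.5]
```

Emit:
carry_out([
  [0.9,0.6,1,0,0,-1.1,120],
  [0,0,1,0,0,0,120],
  [0,0,1,0,0,0,120],
  [0,0,0,0,0,0,120],
  [0,0,0,0,0,0,120],
])

```text
time: 3.62
ee_pos: [0.4159, 0.2121, 0.0246]
orientation: [-180.0, -0.0, 146.0]
contact_force: [0.4, 0.7, 0.2]
opening: 0.0462
finger_force: 0.0
```

```bash
python3 - <<'E'
from h import *
plan(.4165,.2122,.026,146)
cv2.imwrite("pics/w1.png",camera("wrist"))
E
```

```text
t 3.62 at [0.4159 0.2121 0.0246] rpy [-180.   -0.  146.] turn [-0. -0.  0.] shift [-0.04  0.04 -0.14] op 0.0462 F [0.4 0.7 0.2]
```

View pics/w1.png

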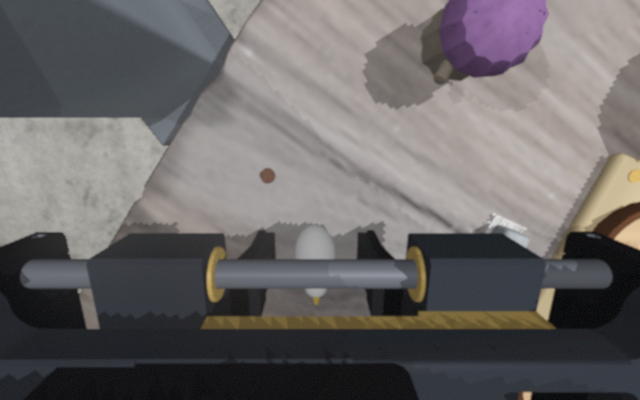

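Gull sits centred between the fingers at (316,255). I'll close and lift.

Emit:
carry_out([
  [0,0,0,0,0,0,255],
  [0,0,0,0,0,0,255],
  [0,0,0,0,0,0,255],
  [0,0,0,0,0,0,255],
  [0,0,-1,0,0,0,255],
  [0,0,-3,0,0,0,255],
  [0,0,-3,0,0,0,255],
  [0,3,-2,0,0,0,255],
], grip_force=12)

```text
time: 4.68
ee_pos: [0.4329, 0.236, 0.1165]
orientation: [-180.0, 0.1, 145.9]
contact_force: [0.4, 0.2, -0.3]
opening: 0.0208
finger_force: 12.6
```

Emit:
carry_out([
  [0,5,0,0,0,0,255],
  [0,5,0,0,0,0,255],
  [0,3,0,0,0,0,255],
  [0,1.5,0,0,0,0,255],
  [0,0,0,0,0,0,255],
  [0,0,0,0,0,0,255],
  [0,0,0,0,0,0,255],
])

```text
time: 5.55
ee_pos: [0.5137, 0.3561, 0.1148]
orientation: [-180.0, 0.0, 146.0]
contact_force: [-0.0, -0.5, -0.1]
opening: 0.0203
finger_force: 12.6
```

```bash
python3 - <<'E'
from h import *
plan(.5137,.3571,.0436)
cv2.imwrite("pics/w2.png",camera("wrist"))
E
```

```text
t 5.55 at [0.5137 0.3561 0.1148] rpy [-180.    0.  146.] turn [-0.  0. -0.] shift [0.05 0.08 7.12] op 0.0203 F [-0.  -0.5 -0.1]
```

View pics/w2.png

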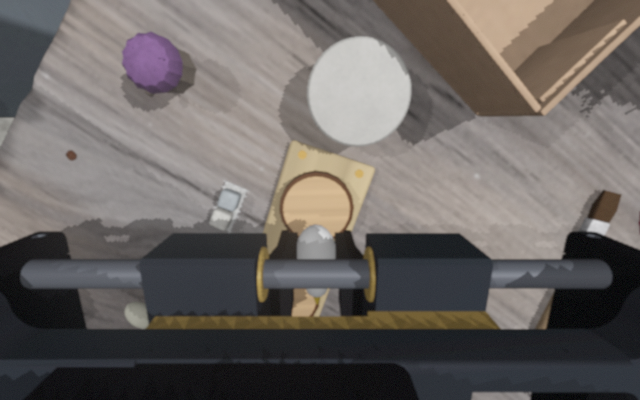

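Gull is held, and disc 1 (~(317,205)) lies below. Lower, release, rise.

Emit:
carry_out([
  [0.05,0.1,3,0,0,0,255],
  [0,0,2.5,0,0,0,255],
  [0,0,1.2,0,0,0,255],
  [0,0,0,0,0,0,255],
  [0,0,0.4,0,0,0,255],
  [0,0,0,0,0,0,255],
  [0,0,0,0,0,0,255],
])

```text
time: 6.48
ee_pos: [0.5141, 0.3585, 0.0441]
orientation: [180.0, 0.0, 146.0]
contact_force: [-0.7, -0.4, 1.2]
opening: 0.0206
finger_force: 12.6
```

```bash
python3 - <<'E'
from h import *
plan(.5137,.3571,.0432)
E
```

```text
t 6.47 at [0.5141 0.3585 0.0441] rpy [180.   0. 146.] turn [0. 0. 0.] shift [-0.04 -0.14  0.09] op 0.0206 F [-0.7 -0.4  1.2]
```

Emit:
carry_out([
  [0,-0.1,0.1,0,0,0,255],
  [0,0,0,0,0,0,190],
  [0,0,0,0,0,0,130],
  [0,0,0,0,0,0,125],
  [0,0,-2,0,0,0,120],
  [0,0,-4,0,0,0,120],
  [0,0,-5,0,0,0,120],
  [0,0,-6,0,0,0,120],
])

```text
time: 7.48
ee_pos: [0.5128, 0.3573, 0.2151]
orientation: [-180.0, -0.0, 146.0]
contact_force: [0.9, 0.2, -0.1]
opening: 0.0457
finger_force: 0.0
```

```bash
python3 - <<'E'
from h import *
plan(.457,.111,.22,124.5)
E
```

```text
t 7.47 at [0.5128 0.3573 0.2151] rpy [-180.   -0.  146.] turn [-0.  -0.  21.5] shift [-17.14 -18.55  -0.49] op 0.0457 F [ 0.9  0.2 -0.1]
```

Emit:
carry_out([
  [0,0,0,0,0,10.7,120],
  [0,0,0,0,0,10.7,120],
  [-3.8,-4.1,0,0,0,0,120],
  [-3.8,-4.1,0,0,0,0,120],
  [-3.8,-4.1,0,0,0,0,120],
  [-3.8,-4.1,0,0,0,0,120],
  [-1.9,-2.1,0,0,0,0,120],
  [0,0,0,0,0,0,120],
])

```text
time: 8.48
ee_pos: [0.4581, 0.1097, 0.2139]
orientation: [180.0, 0.1, 124.4]
contact_force: [-0.5, -0.3, 0.3]
opening: 0.0462
finger_force: 0.0
```

Emit:
carry_out([
  [0,0,0,0,0,0,120],
  [0,0,0,0,0,0,120],
])

```text
time: 8.72
ee_pos: [0.4582, 0.1131, 0.2129]
orientation: [180.0, -0.0, 124.7]
contact_force: [-0.9, 0.2, 0.1]
opening: 0.046
finger_force: 0.0
```

```bash
python3 - <<'E'
from h import *
plan(.4575,.111,.03,124.5)
np.save("w3.npy",get_calibration("wrist")["pose"])
cv2.imwrite("pics/w3.png",camera("wrist"))
E
```

```text
t 8.72 at [0.4582 0.1131 0.2129] rpy [180.   -0.  124.7] turn [ 0.  -0.   0.2] shift [-0.13 -0.18 18.29] op 0.046 F [-0.9  0.2  0.1]
```

View pics/w3.png

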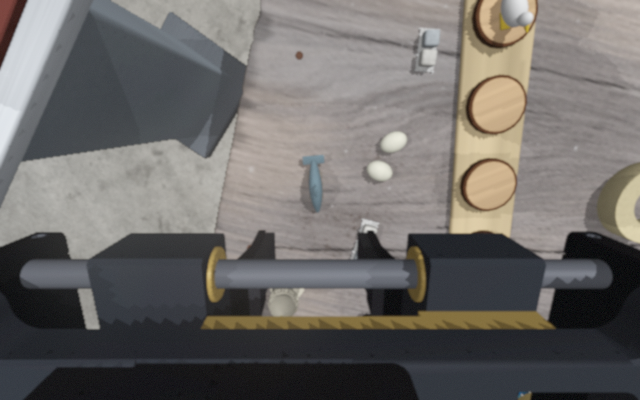

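The gull stands on disc 1 (504,15). The dolphin has its tail at (313,158), nose at (317,212) and body middle at (315,187). Discs 2 and 3 are at (497,104) and (489,185).

```bash
python3 - <<'E'
from h import *
c=get_calibration("wrist"); c["pose"]=np.load("w3.npy")
q=lambda u,v,z:px(c,u,v,z)[:2]
t,n,m=q(313.5,156,.03),q(317,212,.015),q(315,187,.018)
print(t,n,m,(t+n)/2,np.linalg.norm(t-n),np.degrees(np.arctan2(*(n-t)[::-1])))
print("d1 gull",q(514,12,.034),q(504,17,.018),"d2",q(497,104,.018),"d3",q(488.5,184.5,.018))
E
```

```text
[0.43913947 0.13930483] [0.47942148 0.08779419] [0.46061812 0.11097849] [0.45928047 0.11354951] 0.06539102210959108 -51.97411903411813
d1 gull [0.51519248 0.35224619] [0.51512065 0.35268301] d2 [0.5652085  0.28988447] d3 [0.616356   0.22218347]
```

```bash
python3 - <<'E'
from h import *
plan(.4596,.1125,.029,127)
E
```

```text
t 8.78 at [0.4582 0.113  0.2127] rpy [180.   -0.  124.7] turn [ 0.  -0.  -2.3] shift [-0.12  0.08 18.37] op 0.0464 F [-0.2 -0.5 -0.3]
```

Emit:
carry_out([
  [-0.1,0.1,4,0,0,-2.3,120],
  [0,0,5,0,0,0,120],
  [0,0,4,0,0,0,120],
  [0,0,2.5,0,0,0,120],
  [0,0,0,0,0,0,120],
  [0,0,0,0,0,0,120],
])

```text
time: 9.52
ee_pos: [0.4602, 0.1122, 0.0585]
orientation: [179.9, 0.0, 127.0]
contact_force: [0.2, -0.0, -0.6]
opening: 0.0463
finger_force: 0.0
```

```bash
python3 - <<'E'
from h import *
plan(.4596,.1125,.029,127)
E
```

```text
t 9.53 at [0.4602 0.1122 0.0585] rpy [179.9   0.  127. ] turn [ 0.1  0.  -0. ] shift [ 0.06 -0.03  2.95] op 0.0463 F [ 0.2 -0.  -0.6]
```

Emit:
carry_out([
  [0,0,1.5,0,0,0,120],
  [0,0,1.4,0,0,0,120],
  [0,0,0,0,0,0,120],
  [0,0,0,0,0,0,120],
  [0,0,0,0,0,0,255],
  [0,0,0,0,0,0,255],
  [0,0,0,0,0,0,255],
  [0,0,0,0,0,0,255],
])

```text
time: 10.52
ee_pos: [0.4596, 0.1114, 0.0287]
orientation: [180.0, 0.0, 126.9]
contact_force: [-0.2, 0.1, -0.2]
opening: 0.0137
finger_force: 0.1
```

Emit:
carry_out([
  [0,0,0,0,0,0,255],
  [0,0,-2,0,0,0,255],
  [0,0,-4,0,0,0,255],
  [0,0,-4,0,0,0,255],
  [0,0,0,0,0,0,255],
  [0,0,0,0,0,0,255],
])

```text
time: 11.28
ee_pos: [0.4593, 0.1111, 0.1281]
orientation: [-180.0, 0.0, 126.9]
contact_force: [0.7, 1.7, -0.5]
opening: 0.0131
finger_force: 12.0
```

```bash
python3 - <<'E'
from h import *
plan(.5651,.2899,.0475)
E
```

```text
t 11.28 at [0.4593 0.1111 0.1281] rpy [-180.     0.   126.9] turn [-0.  0. -0.] shift [ 7.94 19.19  8.06] op 0.0131 F [ 0.7  1.7 -0.5]
```

Emit:
carry_out([
  [1.8,4.4,0,0,0,0,255],
  [2,5,0,0,0,0,255],
  [2,5,0,0,0,0,255],
  [1.5,3.4,0,0,0,0,255],
  [0.6,1.4,0,0,0,0,255],
  [0,0,0,0,0,0,255],
  [0,0,0,0,0,0,255],
])

```text
time: 12.15
ee_pos: [0.5653, 0.2883, 0.1281]
orientation: [-179.9, 0.0, 126.9]
contact_force: [0.4, 0.6, 0.3]
opening: 0.0131
finger_force: 12.0
```

```bash
python3 - <<'E'
from h import *
plan(.5651,.2899,.0475,127)
E
```

```text
t 12.15 at [0.5653 0.2883 0.1281] rpy [-179.9    0.   126.9] turn [-0.1  0.  -0.1] shift [0.14 0.08 8.06] op 0.0131 F [0.4 0.6 0.3]
```

Emit:
carry_out([
  [0.1,0.1,3,0,0,0,255],
  [0,0,3,0,0,0,255],
  [0,0,1.4,0,0,0,255],
  [0,0,0.3,0,0,0,255],
  [0,0,0.3,0,0,0,255],
  [0,0,0,0,0,0,255],
  [0,0,0,0,0,0,255],
])

```text
time: 13.02
ee_pos: [0.5662, 0.2915, 0.0493]
orientation: [179.9, 0.0, 126.9]
contact_force: [0.3, 0.4, -0.0]
opening: 0.0131
finger_force: 12.0
```

```bash
python3 - <<'E'
from h import *
plan(.5651,.2899,.0475,127)
E
```

```text
t 13.03 at [0.5662 0.2915 0.0493] rpy [179.9   0.  126.9] turn [ 0.1  0.  -0.1] shift [-0.06 -0.18  0.18] op 0.0131 F [ 0.3  0.4 -0. ]
```

Emit:
carry_out([
  [-0.1,-0.1,0.2,0,0,0,255],
  [0,0,0,0,0,0,255],
  [0,0,0,0,0,0,200],
  [0,0,0,0,0,0,150],
  [0,0,0,0,0,0,150],
  [0,0,-2,0,0,0,120],
  [0,0,-4,0,0,0,80],
  [0,0,-5,0,0,0,40],
])

```text
time: 14.02
ee_pos: [0.5652, 0.2898, 0.1585]
orientation: [-180.0, -0.0, 126.9]
contact_force: [0.4, -0.3, -0.3]
opening: 0.0581
finger_force: 0.0
```

Emit:
carry_out([
  [0,0,-5,0,0,0,60],
  [0,0,0,0,0,0,60],
  [0,0,0,0,0,0,60],
])

```text
time: 14.4
ee_pos: [0.5656, 0.2899, 0.2073]
orientation: [180.0, 0.0, 126.9]
contact_force: [0.7, -0.3, -0.9]
opening: 0.0663
finger_force: 0.0
```

```bash
python3 - <<'E'
from h import *
plan(.3665,.326,.21)
E
```

```text
t 14.4 at [0.5656 0.2899 0.2073] rpy [180.    0.  126.9] turn [0. 0. 0.] shift [ 14.85 -13.75  -0.27] op 0.0663 F [ 0.7 -0.3 -0.9]
```

Emit:
carry_out([
  [3.7,-3.4,0,0,0,0,60],
  [3.7,-3.4,0,0,0,0,60],
  [3.7,-3.4,0,0,0,0,60],
  [3.7,-3.5,0,0,0,0,60],
  [0,0,0,0,0,0,60],
  [0,0,0,0,0,0,60],
  [0,0,0,0,0,0,60],
])

```text
time: 15.28
ee_pos: [0.3682, 0.3254, 0.2062]
orientation: [-180.0, -0.0, 126.8]
contact_force: [-0.3, 0.3, 0.2]
opening: 0.0664
finger_force: 0.0
```

```bash
python3 - <<'E'
from h import *
plan(.3665,.326,.06)
np.save("w4.npy",get_calibration("wrist")["pose"]); a=camera("wrist")
cv2.imwrite("pics/w4.png",a); 
E
```

```text
t 15.28 at [0.3682 0.3254 0.2062] rpy [-180.    -0.   126.8] turn [-0. -0.  0.] shift [ 0.15 -0.1  14.62] op 0.0664 F [-0.3  0.3  0.2]
```

View pics/w4.png

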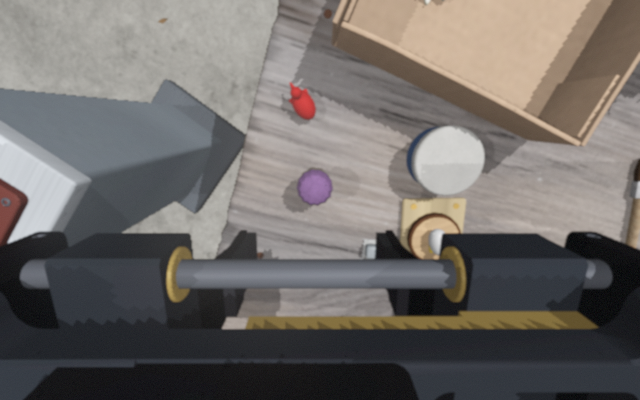

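The purple cap is at (315,186) and the red decoy gull at (303,101), while the gull stands on disc 1 (437,238). I'll look closer for the stump's orientation.

```bash
python3 - <<'E'
from h import *
w1=cv2.imread("pics/w1.png")[0:120,350:560]; b=camera("side")[150:190,225:275]; w4=cv2.imread("pics/w4.png")[150:225,275:355]
r=lambda i,h:cv2.resize(i,(400,300),interpolation=cv2.INTER_CUBIC)
cv2.imwrite("pics/cmp.png",np.vstack([np.hstack([r(w1,0),r(b,0)]),np.hstack([r(w4,0),r(w4,0)])]))
c=get_calibration("wrist"); c["pose"]=np.load("w4.npy")
print(px(c,315,186.5,.036),px(c,315,186.5,.04), "gull body",px(c,437,238,.03))
E
```

```text
[0.36686794 0.32796682 0.036     ] [0.366352   0.32866964 0.04      ] gull body [0.50848715 0.36055658 0.03      ]
```

View pics/cmp.png

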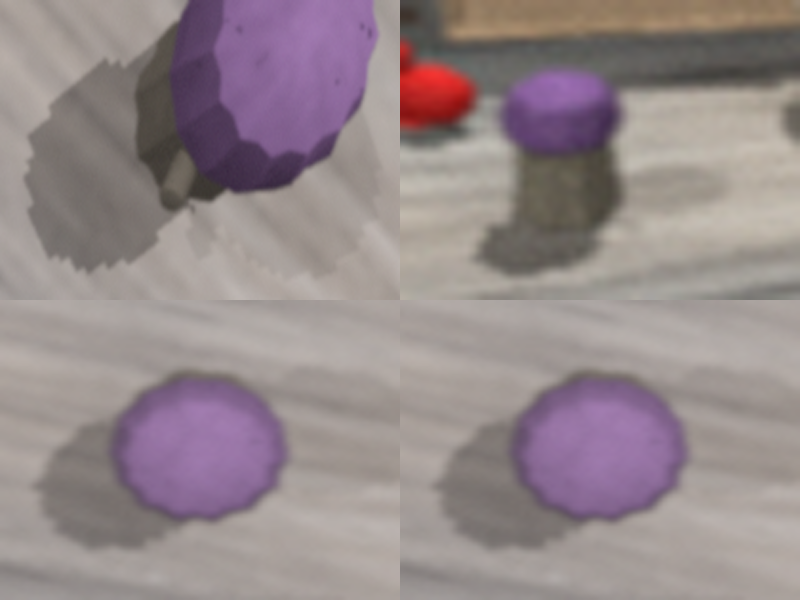

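```bash
python3 - <<'E'
from h import *
def T(p,yaw):
    M=np.eye(4); M[:3,:3]=R.from_euler("xyz",[180,0,yaw],degrees=True).as_matrix(); M[:3,3]=p; return M
c=get_calibration("wrist")
C=np.linalg.inv(T([.3682,.3254,.2062],126.8))@np.load("w4.npy")
c["pose"]=T([.4159,.2121,.0246],146)@C
for z in(.008,.015,.022):
    s=px(c,350+175/400*210,190/300*120,z)[:2]; d=s-[.3665,.327]; print(z,s,np.hypot(*d),np.degrees(np.arctan2(d[1],d[0])))
print("cap",px(c,493,32,.04))
plan(.3665,.327,.1)
E
```

```text
0.008 [0.37554914 0.31245347] 0.017131506034907214 -58.11498784029944
0.015 [0.37476873 0.30976831] 0.019112906045112673 -64.36569074877455
0.022 [0.37398833 0.30708315] 0.02127806612774095 -69.3947670047806
cap [0.36911926 0.32258576 0.04      ]
t 15.38 at [0.3679 0.3256 0.2063] rpy [-1.800e+02 -1.000e-01  1.268e+02] turn [-0.  -0.1  0. ] shift [ 0.2  -0.03 10.63] op 0.0669 F [1.  0.  0.9]
```

Emit:
carry_out([
  [0.2,0,3,0,0,7,60],
  [0,0,4,0,0,0,60],
  [0,0,3.6,0,0,0,60],
  [0,0,0,0,0,0,60],
  [0,0,0,0,0,0,60],
  [0,0,0,0,0,0,60],
])

```text
time: 16.12
ee_pos: [0.3669, 0.3283, 0.1021]
orientation: [179.9, -0.0, 119.9]
contact_force: [-0.2, -0.3, -0.0]
opening: 0.0668
finger_force: 0.0
```

```bash
python3 - <<'E'
from h import *
plan(.3668,.3275,.034,120)
E
```

```text
t 16.12 at [0.3669 0.3283 0.1021] rpy [179.9  -0.  119.9] turn [ 0.1 -0.  -0.1] shift [-0.06 -0.05  6.81] op 0.0668 F [-0.2 -0.3 -0. ]
```

Emit:
carry_out([
  [-0.1,0,3,0,0,0,60],
  [0,0,2.5,0,0,0,60],
  [0,0,1.3,0,0,0,60],
  [0,0,0,0,0,0,60],
  [0,0,0,0,0,0,60],
  [0,0,0,0,0,0,200],
  [0,0,0,0,0,0,200],
  [0,0,0,0,0,0,200],
])

```text
time: 17.12
ee_pos: [0.3666, 0.3267, 0.0328]
orientation: [180.0, 0.0, 119.9]
contact_force: [-0.1, 0.0, -0.0]
opening: 0.0441
finger_force: 0.0
```

Emit:
carry_out([
  [0,0,0,0,0,0,255],
  [0,0,0,0,0,0,255],
], grip_force=15)

```text
time: 17.38
ee_pos: [0.3665, 0.3267, 0.0327]
orientation: [180.0, 0.0, 119.9]
contact_force: [-0.2, -0.1, 1.8]
opening: 0.0353
finger_force: 15.0
```

Emit:
carry_out([
  [0,0,-2,0,0,0,255],
  [0,0,-4,0,0,0,255],
  [0,0,-5,0,0,0,255],
  [0,0,-2,0,0,0,255],
  [0,0,0,0,0,0,255],
  [0,0,0,0,0,0,255],
])

```text
time: 18.12
ee_pos: [0.3662, 0.3263, 0.1622]
orientation: [-180.0, 0.0, 119.9]
contact_force: [-0.9, 0.1, -0.6]
opening: 0.0355
finger_force: 15.0
```

```bash
python3 - <<'E'
from h import *
plan(.6162,.2225,.1664)
E
```

```text
t 18.12 at [0.3662 0.3263 0.1622] rpy [-180.     0.   119.9] turn [-0.  0. -0.] shift [-21.46  16.49  -0.42] op 0.0355 F [-0.9  0.1 -0.6]
```

Emit:
carry_out([
  [-3,2.4,0,0,0,0,255],
  [-4,3,0,0,0,0,255],
  [-4,3,0,0,0,0,255],
  [-4,3,0,0,0,0,255],
  [-4,3,0,0,0,0,255],
  [-2.5,2.1,0,0,0,0,255],
  [0,0,0,0,0,0,255],
  [0,0,0,0,0,0,255],
])

```text
time: 19.12
ee_pos: [0.6154, 0.2234, 0.1613]
orientation: [-179.9, -0.1, 120.0]
contact_force: [-0.7, 0.1, -0.3]
opening: 0.0357
finger_force: 15.0
```

Emit:
carry_out([
  [0,0,3,0,0,-7,255],
  [0,0,3,0,0,0,255],
  [0,0,0,0,0,0,255],
  [0,0,0,0,0,0,255],
  [0,0,0,0,0,0,255],
])

```text
time: 19.75
ee_pos: [0.6172, 0.2233, 0.1042]
orientation: [179.9, 0.0, 126.9]
contact_force: [-0.4, 0.9, -0.9]
opening: 0.036
finger_force: 15.0
```

```bash
python3 - <<'E'
from h import *
plan(.6162,.2225,.051,127)
cv2.imwrite("pics/t5.png",cv2.resize(camera("top")[120:240,230:390],None,fx=5,fy=5,interpolation=cv2.INTER_CUBIC))
np.save("w5.npy",get_calibration("wrist")["pose"]); cv2.imwrite("pics/w5.png",camera("wrist"))
E
```

```text
t 19.75 at [0.6172 0.2233 0.1042] rpy [179.9   0.  126.9] turn [ 0.1  0.  -0.1] shift [-0.   -0.13  5.32] op 0.036 F [-0.4  0.9 -0.9]
```

View pics/w5.png

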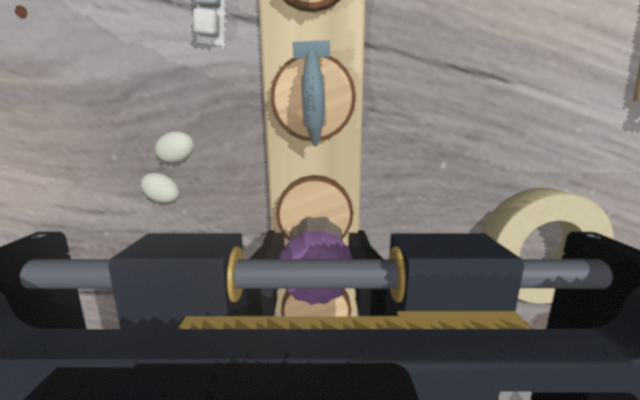

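The dolphin stands centred on disc 2 (313,96), and the stump is held over disc 3. Lower it.

Emit:
carry_out([
  [0,-0.1,2,0,0,0,255],
  [0,0,2,0,0,0,255],
  [0,0,0.8,0,0,0,255],
  [0,0,0.3,0,0,0,255],
  [0,0,0,0,0,0,255],
  [0,0,0,0,0,0,255],
])

```text
time: 20.6
ee_pos: [0.6163, 0.2222, 0.052]
orientation: [179.9, 0.0, 126.9]
contact_force: [-0.4, 0.1, -0.3]
opening: 0.0357
finger_force: 15.0
```

```bash
python3 - <<'E'
from h import *
plan(.6162,.2225,.051,127)
E
```

```text
t 20.6 at [0.6163 0.2222 0.052 ] rpy [179.9   0.  126.9] turn [ 0.1  0.  -0.1] shift [0.03 0.01 0.1 ] op 0.0357 F [-0.4  0.1 -0.3]
```

Emit:
carry_out([
  [0,0,0.1,0,0,0,255],
  [0,0,0,0,0,0,255],
  [0,0,0,0,0,0,120],
  [0,0,0,0,0,0,80],
  [0,0,0,0,0,0,60],
  [0,0,-2,0,0,0,60],
  [0,0,-4,0,0,0,60],
  [0,0,-5,0,0,0,60],
])

```text
time: 21.6
ee_pos: [0.6155, 0.222, 0.1625]
orientation: [-180.0, -0.0, 126.9]
contact_force: [1.1, 0.7, 0.5]
opening: 0.0662
finger_force: 0.0
```

Emit:
carry_out([
  [0,0,-5,0,0,0,60],
  [0,0,-2,0,0,0,60],
  [0,0,0,0,0,0,60],
])

```text
time: 21.98
ee_pos: [0.6165, 0.2225, 0.2328]
orientation: [179.8, 0.1, 126.9]
contact_force: [-0.1, 0.0, -0.3]
opening: 0.0667
finger_force: 0.0
```

```bash
python3 - <<'E'
from h import *
plan(.502,-.0125,.23)
E
```

```text
t 21.98 at [0.6165 0.2225 0.2328] rpy [1.798e+02 1.000e-01 1.269e+02] turn [0.2 0.1 0. ] shift [-11.91 -23.27   0.28] op 0.0667 F [-0.1  0.  -0.3]
```

Emit:
carry_out([
  [-2.4,-4.7,0,0,0,0,60],
  [-2.4,-4.7,0,0,0,0,60],
  [-2.4,-4.7,0,0,0,0,60],
  [-2.4,-4.7,0,0,0,0,60],
  [-2.3,-4.5,0,0,0,0,60],
  [0,0,0,0,0,0,60],
  [0,0,0,0,0,0,60],
  [0,0,0,0,0,0,60],
])

```text
time: 22.98
ee_pos: [0.5012, -0.0118, 0.2301]
orientation: [-180.0, -0.1, 127.0]
contact_force: [-0.7, 0.0, 0.3]
opening: 0.0667
finger_force: 0.0
```

```bash
python3 - <<'E'
from h import *
plan(.502,-.0125,.055)
np.save("w6.npy",get_calibration("wrist")["pose"]); cv2.imwrite("pics/w6.png",camera("wrist"))
E
```

```text
t 22.98 at [ 0.5012 -0.0118  0.2301] rpy [-1.80e+02 -1.00e-01  1.27e+02] turn [-0.  -0.1  0. ] shift [-0.11  0.02 17.51] op 0.0667 F [-0.7  0.   0.3]
```

View pics/w6.png

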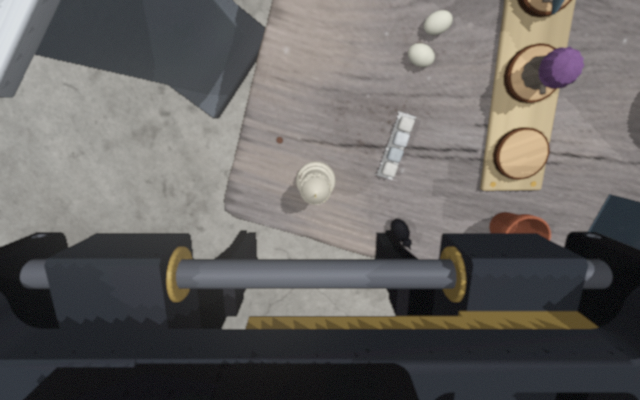

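The stump stands on disc 3 (535,75). The lighthouse base is centred at about (315.5,181) with its top at (316,190), and disc 4 is empty at (522,153).

```bash
python3 - <<'E'
from h import *
c=get_calibration("wrist"); c["pose"]=np.load("w6.npy")
print(px(c,315.5,181,.014)[:2],px(c,316.5,190,.065)[:2],"d4",px(c,522,153,.018)[:2],"d3",px(c,534,73.5,.018)[:2])
plan(.502,-.0125,.055)
E
```

```text
[ 0.50236374 -0.01142686] [ 0.50259813 -0.01009867] d4 [0.66870194 0.15511774] d3 [0.61699762 0.22089999]
t 23.02 at [ 0.5012 -0.0117  0.2302] rpy [ 1.80e+02 -1.00e-01  1.27e+02] turn [ 0.  -0.1 -0. ] shift [-0.11  0.02 17.52] op 0.0666 F [-0.2 -0.   0. ]
```

Emit:
carry_out([
  [0,0.1,4,0,0,0,60],
  [0,0,5,0,0,0,60],
  [0,0,3,0,0,0,60],
  [0,0,0,0,0,0,60],
  [0,0,0,0,0,0,60],
])

```text
time: 23.65
ee_pos: [0.5028, -0.0118, 0.1117]
orientation: [179.9, 0.0, 127.0]
contact_force: [0.5, -0.6, -0.4]
opening: 0.0667
finger_force: 0.0
```

```bash
python3 - <<'E'
from h import *
plan(.5023,-.0115,.055,127)
E
```

```text
t 23.65 at [ 0.5028 -0.0118  0.1117] rpy [179.9   0.  127. ] turn [ 0.1  0.  -0. ] shift [ 0.05 -0.02  5.67] op 0.0667 F [ 0.5 -0.6 -0.4]
```

Emit:
carry_out([
  [0,0,2.5,0,0,0,60],
  [0,0,2.2,0,0,0,60],
  [0,0,1,0,0,0,60],
  [0,0,0,0,0,0,60],
  [0,0,0,0,0,0,140],
  [0,0,0,0,0,0,200],
  [0,0,0,0,0,0,255],
  [0,0,0,0,0,0,255],
])

```text
time: 24.65
ee_pos: [0.502, -0.0125, 0.0538]
orientation: [180.0, 0.0, 126.9]
contact_force: [-0.1, 0.3, -0.5]
opening: 0.0344
finger_force: 0.0
```

Emit:
carry_out([
  [0,0,0,0,0,0,255],
  [0,0,0,0,0,0,255],
  [0,0,0,0,0,0,255],
], grip_force=20)

```text
time: 25.02
ee_pos: [0.5019, -0.0125, 0.0536]
orientation: [180.0, 0.0, 126.9]
contact_force: [-0.7, -0.5, 0.7]
opening: 0.0302
finger_force: 20.0
```

Emit:
carry_out([
  [0,0,-2,0,0,0,255],
  [0,0,-4,0,0,0,255],
  [0,0,-5,0,0,0,255],
  [0,0,-3,0,0,0,255],
  [0,0,0,0,0,0,255],
  [0,0,0,0,0,0,255],
])

```text
time: 25.78
ee_pos: [0.5013, -0.0126, 0.1927]
orientation: [-179.9, -0.0, 126.9]
contact_force: [-1.4, -0.7, -0.3]
opening: 0.0303
finger_force: 20.0
```

```bash
python3 - <<'E'
from h import *
plan(.668,.1548,.195)
E
```

```text
t 25.77 at [ 0.5013 -0.0126  0.1927] rpy [-179.9   -0.   126.9] turn [-0.1 -0.   0. ] shift [ 3.38 23.38 -0.23] op 0.0303 F [-1.4 -0.7 -0.3]
```

Emit:
carry_out([
  [0.6,4.4,0,0,0,0,255],
  [0.7,5,0,0,0,0,255],
  [0.7,5,0,0,0,0,255],
  [0.7,5,0,0,0,0,255],
  [0.7,4,0,0,0,0,255],
  [0,0,0,0,0,0,255],
  [0,0,0,0,0,0,255],
  [0,0,0,0,0,0,255],
])

```text
time: 26.78
ee_pos: [0.6682, 0.154, 0.193]
orientation: [-179.9, 0.0, 126.8]
contact_force: [0.5, -0.5, -0.9]
opening: 0.0304
finger_force: 20.0
```

Emit:
carry_out([
  [0,0,4,0,0,0,255],
  [0,0,4,0,0,0,255],
  [0,0,0,0,0,0,255],
  [0,0,0,0,0,0,255],
  [0,0,0,0,0,0,255],
])

```text
time: 27.4
ee_pos: [0.6696, 0.1555, 0.1159]
orientation: [179.8, 0.1, 126.9]
contact_force: [0.6, -0.2, -0.4]
opening: 0.0301
finger_force: 20.0
```

```bash
python3 - <<'E'
from h import *
plan(.668,.1548,.0718)
E
```

```text
t 27.4 at [0.6696 0.1555 0.1159] rpy [1.798e+02 1.000e-01 1.269e+02] turn [0.2 0.1 0. ] shift [ 0.04 -0.17  4.41] op 0.0301 F [ 0.6 -0.2 -0.4]
```

Emit:
carry_out([
  [0,-0.1,2,0,0,0,255],
  [0,0,1.5,0,0,0,255],
  [0,0,0.6,0,0,0,255],
  [0,0,0.2,0,0,0,255],
  [0,0,0,0,0,0,255],
  [0,0,0,0,0,0,255],
])

```text
time: 28.15
ee_pos: [0.6677, 0.1545, 0.0713]
orientation: [-180.0, 0.0, 126.9]
contact_force: [-4.2, -2.6, 8.3]
opening: 0.0299
finger_force: 20.0
```

```bash
python3 - <<'E'
from h import *
plan(.668,.1548,.0718)
E
```

```text
t 28.15 at [0.6677 0.1545 0.0713] rpy [-180.     0.   126.9] turn [-0.  0. -0.] shift [ 0.01  0.04 -0.05] op 0.0299 F [-4.2 -2.6  8.3]
```

In contact (8 N). Release and rise.

Emit:
carry_out([
  [0,0,0,0,0,0,200],
  [0,0,0,0,0,0,140],
  [0,0,0,0,0,0,80],
  [0,0,0,0,0,0,60],
  [0,0,-3,0,0,0,60],
  [0,0,-5,0,0,0,60],
  [0,0,-6,0,0,0,60],
  [0,0,-3,0,0,0,60],
])

```text
time: 29.15
ee_pos: [0.6685, 0.1553, 0.2443]
orientation: [179.8, 0.1, 126.9]
contact_force: [-0.1, -0.1, -0.7]
opening: 0.0661
finger_force: 0.0
```

Emit:
carry_out([
  [0,-5,0,0,0,0,60],
  [0,-6,0,0,0,0,60],
  [0,-6,0,0,0,0,60],
  [0,-6,0,0,0,0,60],
  [0,0,0,0,0,0,60],
  [0,0,0,0,0,0,60],
])

```text
time: 29.9
ee_pos: [0.4843, 0.0166, 0.241]
orientation: [180.0, 0.1, 126.9]
contact_force: [0.8, -0.1, 0.1]
opening: 0.0666
finger_force: 0.0
```

```bash
python3 - <<'E'
from h import *
a=cv2.resize(camera("top")[130:240,230:390],(400,275),interpolation=cv2.INTER_CUBIC)
b=cv2.resize(camera("side")[140:250,260:420],(400,275),interpolation=cv2.INTER_CUBIC)
w=cv2.resize(camera("wrist")[0:240],(800,300))
cv2.imwrite("pics/fin.png",np.vstack([np.hstack([a,b]),w]))
E
```

```text
(no output)
```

View pics/fin.png

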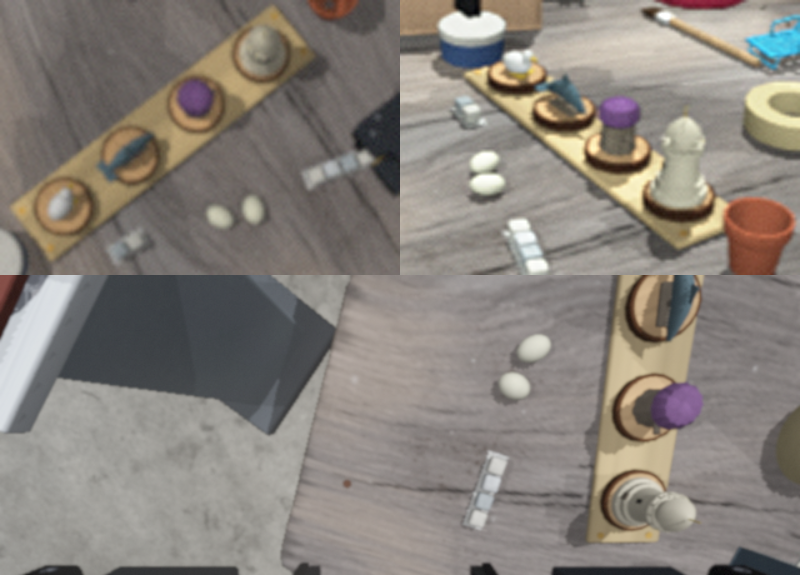

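All four stand upright and centred: gull by the tin (top crop (62,205)), dolphin (127,155), stump (196,98), lighthouse by the pot (262,52).

```bash
python3 -c "
from bench import env
print(env.job_done())"
```

```text
the job is handed in; nothing more can be done
None
```

I handed the job in at about 30 s: the gull, dolphin, stump house and lighthouse stand upright and centred on their discs, shortest by the tin and tallest by the clay pot.

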